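# Clamp a glued enclosure in the one-hand bar clamp and hold it

## Task

Slide the carriage along its track until the glued enclosure stands centred between the jaws of the bar clamp (yellow line on the enclosure in line with the yellow marks on the jaws). Then pump the red trigger towards the black handle, squeeze after squeeze, until the orange spring pad touches the enclosure and presses it against the fixed jaw with the pad pushed in about 9 mm, well short of its stop so that nothing is crushed, and finish while still holding the trigger squeezed like that. Move the jaw only with the trigger, do not touch the enclosure itself, and leave the things around alone.

Things in the scene. Friction and masses are not known exactly. Their poses are not given: they have to be found in the camera images.
- clamp: Grey one-hand bar clamp bolted to the bench. Origin on the bench under the clamping centre; y axis along the bar, x away from the robot's side, z up. Handle and trigger stand at -y, the moving jaw at +y. Head: box x -20..65, y -196..-50 mm, 55 mm high, on a 6 mm foot plate x -33..78, y -203..-43.
- clamp_centre (a point): The clamping centre: 40 mm above the clamp's origin, in line with the yellow marks on both jaws (clamp x = 0). The enclosure's centre must come into line with it in the clamp's x direction.
- fixed_jaw_face (a point): Centre of the fixed jaw's black face (36 x 36 mm, facing clamp +y), at clamp x = 0, y = -34 mm, 47 mm above the bench. The fixed jaw fills x -18..60, y -50..-34, z 28..68 mm.
- handle_top (a point): Fixed black handle: upright post on the head, 30 mm wide (clamp x -15..15), 15 mm thick in y, top 120 mm above the bench. This point is at the middle of its top edge on the outer face (clamp y = -185 mm), the face away from the trigger.
- trigger_top (a point): Red trigger: upright blade 30 mm wide (clamp x -15..15), 12 mm thick, z 55 to 120 mm. The point is at the middle of its top edge on the outer (+y) face, clamp y = -133 mm at rest, and moves with it. Handle and trigger measure 52 mm over their outer faces at rest, 32 mm fully squeezed; pinch both from above between two fingers, or push the blade.
- trigger (a joint): Trigger travel in m: 0 at rest, 0.020 fully squeezed (towards the handle, clamp -y). A spring returns it, 3 N at rest, 5 N fully squeezed. Squeezing takes the bar and jaw along 1:1 by a pawl on 6 mm ratchet teeth (up to 6 mm of each squeeze is lost before it catches); on its way back the jaw stays put. Squeeze at modest speed.
- jaw (a joint): Travel of moving jaw and bar in m: 0 fully open, growing as it closes (clamp -y); starts at 0 to 0.025. Only 3 N of friction holds it when the trigger is let go: a greater pad force then pushes it back. The pad meets the enclosure at about 0.057 and, after pushing it about 6 mm along the carriage, has it against the fixed jaw at about 0.063.
- jaw_mark (a point): Yellow mark on top of the moving jaw, clamp x = 0, z = 68 mm, at y = 130 mm minus the jaw value. Jaw: 18 mm thick, x -18..60, z 28..68 mm, on a toothed steel bar at x 45..57, z 18..36 mm, which runs through the head and out behind it to y = -206 mm minus the jaw value.
- pad (a joint): How far the orange spring pad on the moving jaw is pushed in towards its jaw, in m: 0 free, 0.024 its stop. Its spring is 900 N/m: 0.009 means about 8 N on the enclosure. 0.005 to 0.014 is a proper hold; beyond 0.018 the enclosure is crushed.
- pad_face (a point): Centre of the orange pad's face (36 x 36 mm, facing the enclosure), 47 mm above the bench, at clamp x = 0, y = 85 mm minus the jaw value plus the pad value.
- enclosure: Glued two-shell electronics enclosure, grey half and white half, box 44 mm (x) by 56 mm (y) by 45 mm high, yellow line along y on its top at x = 0, about 180 g, loose on the carriage. Origin: centre of its underside, 18 mm above the bench. Axes as the clamp's. The carriage's lips carry it along in x; it can slide in y on the carriage.
- track: Fixed aluminium track 190 x 40 mm, 10 mm high, running along the clamp's x direction between the jaws. Origin on the bench under the enclosure's centre at the start, 45 to 75 mm short of the clamping centre; x points the way the carriage slides, towards the bar.
- carriage (a joint): Travel of the blue carriage along the track in m: 0 at the start, range 0 to 0.095, growing in the clamp's +x direction; it stays where it is left (1.5 N friction). The travel needed differs from start to start.
- carriage_grip (a point): Top centre of the green upright grip on the robot's side of the carriage, 58 mm above the bench: 16 mm (x) by 20 mm (y), free from z = 18 to 58 mm, its axis 52 mm before the enclosure's centre. The carriage's lip (25 mm high) begins 27 mm before the enclosure's centre.
- glue: White glue bottle with an orange cap, 42 mm wide, 130 mm high, standing beyond the clamp's bar; leave it alone. Origin: centre of its underside.
- screwdriver: Screwdriver 170 mm long, black handle 26 mm thick, lying on the robot side of the clamp's head; leave it alone. Origin: centre of its underside.
- tape: Yellow tape roll, 90 mm across, 24 mm high, lying to the right; leave it alone. Origin: centre of its underside.
- adapter: Black power adapter 100 x 45 x 30 mm, lying to the left; leave it alone. Origin: centre of its underside.
- torch: Blue torch, 140 mm long, 40 mm thick, lying on the robot side, to the left; leave it alone. Origin: centre of its underside.
- jar: Clear jar with orange lid, 72 mm wide, 75 mm high, standing to the left; leave it alone. Origin: centre of its underside.
Mind the look-alikes: they are no part of the job. There is more than one size of the enclosure; the job needs the smallest.

How it is judged:
By the outcome, as a careful person would: the job done as asked, in the order asked, and still so for the second after the job is handed in, while the arm keeps its last pose, push and grip.
It also fails if it takes over 72 s, if anything falls off the work surface, if the arm or the gripper's body presses on something with over 40 N, if the wrist force passes 120 N, or if a joint passes its speed limit or range.

## Robot

A 6-joint arm with a two-finger parallel gripper is mounted at the origin on the work surface. World frame = base frame: x ahead of the robot, y to its left, z up, the work surface at z = 0. Lengths are in mm, angles in degrees, forces in N, time in s.
With the tool pointing down it reaches from about 325 to 925 mm from the base axis. Payload 3.1 kg.
Tool frame: the origin (TCP) lies at the very end of the fingers, on their centre line; the grasp point (between the pads) lies grasp_offset behind it (grasp_offset is the distance from the TCP to the grasp point, in mm); z points along the fingers, x is the direction in which the jaws open and shut, and the axes are right-handed (so a half turn about z gives the same grasp; the last joint's range is limited). The gripper opens to 85 mm and grips with 20 to 120 N. Pads are 22 mm wide; open, the fingers measure 114 mm over their backs; the gripper's body (76 mm by 85 mm) begins 54 mm behind the grasp point. The pads swing forward as they close: fully open they stand 13 mm farther back than shut.
Start: joints at [-74.496, 12.427, 92.441, -0, 75.132, -6.429], TCP at [233.471, -579.768, 231.3] pointing down, gripper open.
Joint ranges: [-157.48, 157.48], [-44.54, 120.13], [17.64, 146.25], [-64.5, 244.5], [7.68, 150.69], [-147.95, 147.95]. Speed limits (degrees/s): [159.86, 159.86, 180, 180, 180, 180].

## Interface

Orientations are given as [roll, pitch, yaw] about the fixed x, y, z axes, in that order (R = Rz(yaw) Ry(pitch) Rx(roll)).
In Python, from station import * gives the robot as it stands. Calls block until the motion is done:
- goto(position, orientation): joint-space move of the TCP to a pose.
- move_l(position, attitude=None, speed=150): straight line of the TCP; attitude=None keeps the orientation; speed is the mean speed in mm/s.
- move_j(angles): joint-space move.
- grip(opening, squeeze=None): finger opening in mm; squeeze is the grip in N (None keeps the last); returns when the fingers have stopped.
- wait(seconds).
- solve_ik(position, orientation): joint angles nearest the present ones, or None.
- get_obs(): the state.
- get_image(name): name is "scene" or "top"; returns the picture (384x512x3 uint8, red, green, blue); there is no depth.
- get_calibration(name): a dict with "fx", "fy", "cx", "cy" (pixels), "R" (3x3) and "t" (3): a world point X has camera coordinates R X + t. Camera axes: x right, y down, z forward; pixel columns grow to the right and rows downward; lengths in mm; the calibration is good to about 2 mm. A picture is of the moment at which its call begins. get_calibration takes no time and is no camera call.
A pose or a line that the arm cannot do raises Unreachable and nothing moves.
- sign_off(): hands the job in, once; it reports no verdict.
Trained networks look in the newest picture that a camera, given by its name, has taken for a name from the list of things; names that differ only in an ending like _2 or _b are one class to them, and where a whole thing is asked for, a point or a joint stands for the part that bears it (a point fixed in the world has none). Each returns a list of dicts, best first, with "score" (0 to 1); they miss things now and then, are a little off and sometimes report something else, mostly with a low value. They report only what shows in the picture. A call takes as long as a camera call. They do not tell look-alikes from the thing itself.
- spot_in(name, camera): "extent" ([centre column, centre row, width, height] in pixels, round what is visible of it).
- regions_of(name, camera): "region" (384x512 bool, what is visible of it) and "extent" ([centre column, centre row, width, height] in pixels, round what is visible of it).
The state is a dict: "t": time; "joint_pos": joint angles; "qvel": joint speeds; "effort": joint torques, N m; "tcp_pos": TCP position; "ee_rot": TCP orientation; "wrist_force": force on the tool from outside, world axes, zero at the start; "moment": the same for the moment, N m; "grip_width": finger opening in mm.
Only numpy, scipy, OpenCV 4.12 (cv2) and the standard library are available. Lean on these libraries where they do the work, as an engineer would, in place of code of your own. Each camera call takes 0.05 s, during which the arm holds its last target.

## Working session

There is one attempt and no reset: what is moved stays moved. The work goes in short steps, each a Python script; the robot and the scene stay as the last script left them, time stands still between calls to the robot, and variables do not carry over. Pictures are saved under pics/ and viewed, and the job is handed in when it is done.

```bash
ls; mkdir -p pics; python3 - <<'E'
from station import *
import cv2,numpy as np
for n in("scene","top"):
    im=get_image(n);cv2.imwrite(f"pics/{n}0.png",cv2.cvtColor(im,cv2.COLOR_RGB2BGR))
    c=get_calibration(n);print(n,c)
    for k in("clamp","enclosure","carriage_grip","trigger_top","handle_top","jaw_mark","track","pad_face"):
        print(k,[(round(d["score"],2),[round(float(v)) for v in d["extent"]]) for d in spot_in(k,n)])
o=get_obs();print({k:o[k] for k in("t","tcp_pos","ee_rot","grip_width")})
try: print(grasp_offset)
except Exception as e: print(e)
E
```

```text
pics
scene {'fx': 361.77900147534257, 'fy': 361.77900147534257, 'cx': 257.5788862303098, 'cy': 195.472785641219, 'R': array([[-0.23717788,  0.97142221, -0.00924886],
       [ 0.73662686,  0.17362816, -0.6536315 ],
       [-0.63334629, -0.16183989, -0.75675645]]), 't': array([ 108.33739816, -355.10879526, 1430.03467307])}
clamp [(0.89, [253, 213, 125, 58])]
enclosure [(0.96, [268, 160, 23, 33]), (0.68, [274, 195, 19, 24]), (0.61, [310, 168, 23, 27])]
carriage_grip [(0.68, [274, 193, 12, 34]), (0.19, [251, 213, 125, 56])]
trigger_top [(0.57, [223, 197, 10, 25])]
handle_top [(0.9, [252, 214, 128, 56])]
jaw_mark [(0.67, [254, 225, 124, 34])]
track [(0.82, [272, 207, 19, 60])]
pad_face [(0.59, [306, 219, 10, 10])]
top {'fx': 428.9841707585802, 'fy': 428.9841707585802, 'cx': 251.88486214110034, 'cy': 192.88700510616405, 'R': array([[-0.01195411, -0.99989852, -0.00774952],
       [-0.98821354,  0.01299655, -0.15252895],
       [ 0.15261419,  0.00583483, -0.98826862]]), 't': array([  26.5834758 ,  546.0005913 , 1199.94611896])}
clamp [(0.88, [250, 177, 116, 40]), (0.62, [260, 138, 15, 22]), (0.19, [251, 179, 115, 33])]
enclosure [(0.83, [236, 208, 18, 19]), (0.83, [210, 262, 27, 25]), (0.68, [257, 260, 31, 32])]
carriage_grip [(0.44, [238, 222, 14, 13])]
trigger_top [(0.27, [238, 203, 13, 64])]
handle_top [(0.91, [250, 176, 113, 39])]
jaw_mark [(0.59, [251, 178, 123, 28])]
track [(0.79, [239, 202, 16, 59]), (0.67, [253, 177, 122, 37])]
pad_face [(0.42, [206, 185, 12, 16])]
{'t': 0.9, 'tcp_pos': array([ 233.45876546, -579.77879195,  231.32471804]), 'ee_rot': array([ 1.79999740e+02, -1.91288377e-03, -6.80679464e+01]), 'grip_width': 85.26970160718312}
18.700000000000003
```

```bash
python3 - <<'E'
import cv2
a=cv2.imread("pics/top0.png");cv2.imwrite("pics/top0c.png",cv2.resize(a[120:290,150:350],None,fx=4,fy=3.5,interpolation=cv2.INTER_CUBIC)[:600,:800])
a=cv2.imread("pics/scene0.png");cv2.imwrite("pics/scene0c.png",cv2.resize(a[130:280,160:360],None,fx=4,fy=4,interpolation=cv2.INTER_CUBIC))
E
```

```text
(no output)
```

View pics/top0.png

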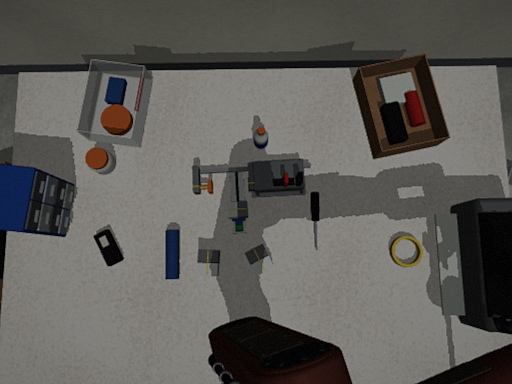

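View pics/top0c.png

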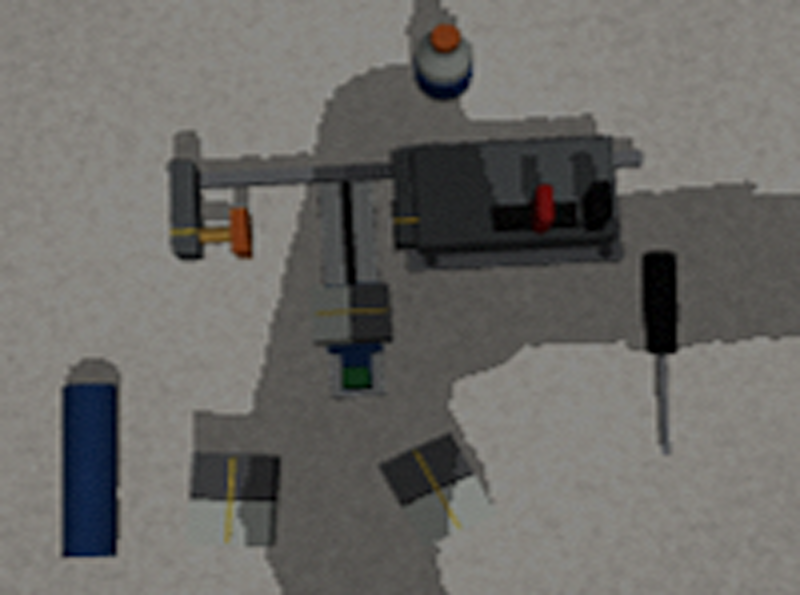

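View pics/scene0c.png

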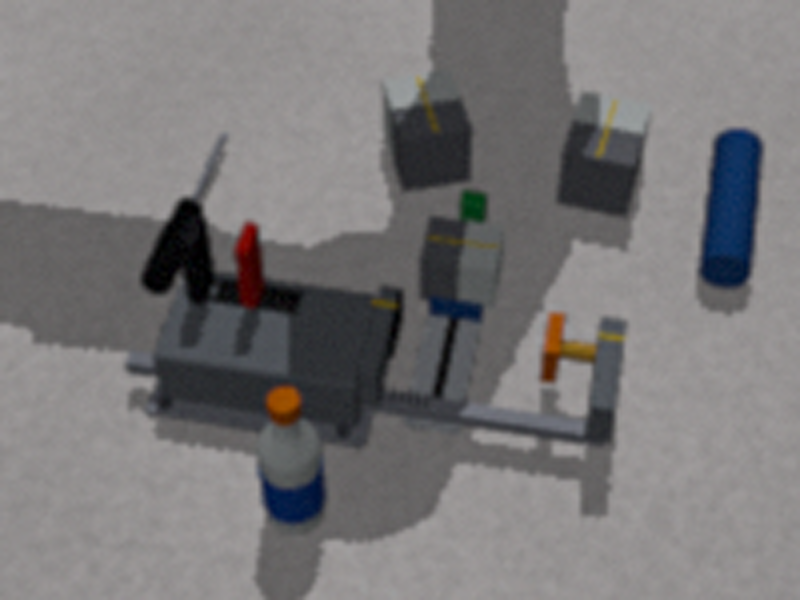

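View pics/scene0.png

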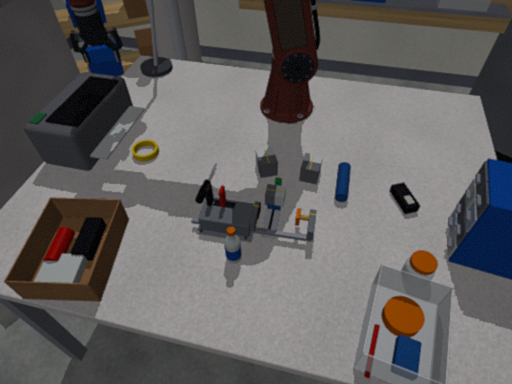

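```bash
cat > h.py <<'E'
import numpy as np,cv2
from scipy.optimize import least_squares
from station import *
C={n:get_calibration(n) for n in("scene","top")}
def proj(n,X):
    c=C[n];p=np.asarray(X)@c["R"].T+c["t"]
    return np.stack([c["fx"]*p[...,0]/p[...,2]+c["cx"],c["fy"]*p[...,1]/p[...,2]+c["cy"]],-1)
def W(p,P):
    x,y,a=p; c,s=np.cos(a),np.sin(a);P=np.asarray(P,float)
    return np.stack([x+c*P[...,0]-s*P[...,1],y+s*P[...,0]+c*P[...,1],P[...,2]],-1)
def save(n,im,tag,box,sc):
    b=im[box[1]:box[3],box[0]:box[2]];cv2.imwrite(f"pics/{tag}.png",cv2.resize(cv2.cvtColor(b,cv2.COLOR_RGB2BGR),None,fx=sc,fy=sc,interpolation=cv2.INTER_CUBIC))
E
cat > fit.py <<'E'
from h import *
obs=[("top","f",(251.25,182.9)),("top","j",(196,186.3)),("top","e",(238.25,209.4)),("top","g",(239,227.7)),("top","t",(285.9,173.7)),
("scene","f",(256.25,205.75)),("scene","j",(312.75,214.5)),("scene","e",(275.5,190.25)),("scene","g",(278.6,179)),("scene","t",(222.2,186.8))]
def P(k,v):
    j,d,e=v
    return {"f":(0,-42,68),"j":(0,130-j,68),"e":(-d,e,63),"g":(-d-52,e,58),"t":(0,-139,120)}[k]
def r(v): return np.concatenate([proj(n,W(v[:3],P(k,v[3:])))-np.array(q)-(-.0) for n,k,q in obs])
s=least_squares(r,[650,0,0,10,60,0],loss="soft_l1",x_scale=[10,10,.1,10,10,10])
print(np.round(s.x,3),"yaw",np.degrees(s.x[2]))
for (n,k,q),e in zip(obs,s.fun.reshape(-1,2)): print(n,k,np.round(e,2))
np.save("fit.npy",s.x)
v=s.x
for n,box in(("top",(150,120,350,290)),("scene",(160,130,360,280))):
    im=cv2.imread(f"pics/{n}0.png")[box[1]:box[3],box[0]:box[2]];im=cv2.resize(im,None,fx=4 if n=="scene" else 3.5,fy=4 if n=="scene" else 3.5,interpolation=cv2.INTER_CUBIC);f=4 if n=="scene" else 3.5
    j,d,e=v[3:]
    def bx(x0,x1,y0,y1,z0,z1,c):
        pts=np.array([(x,y,z) for x in(x0,x1) for y in(y0,y1) for z in(z0,z1)])
        q=((proj(n,W(v[:3],pts))-box[:2]+.5)*f-.5).astype(int)
        for a in range(8):
            for b in range(a):
                if bin(a^b).count("1")==1: cv2.line(im,tuple(map(int,q[a])),tuple(map(int,q[b])),c,1)
    bx(-20,65,-196,-50,6,55,(0,255,0));bx(-15,15,-145,-133,55,120,(255,255,0));bx(-15,15,-185,-170,55,120,(255,255,0))
    bx(-18,60,121-j,139-j,28,68,(0,255,0));bx(-18,60,-50,-34,28,68,(255,0,255))
    bx(-d-22,-d+22,e-28,e+28,18,63,(0,255,255));bx(-d-60,-d-44,e-10,e+10,18,58,(0,0,255));bx(45,57,-206-j,121-j,18,36,(255,0,0))
    bx(-18,18,85-j,86-j,29,65,(255,0,0))
    cv2.imwrite(f"pics/ov_{n}.png",im)
E
python3 fit.py
```

```text
[5.7090e+02 6.6058e+01 5.0000e-02 1.4893e+01 7.3125e+01 1.3000e-02] yaw 2.839504029610084
top f [-1.09 -0.66]
top j [-0.97 -0.64]
top e [-1.31 -0.54]
top g [-0.95 -0.36]
top t [-0.44  2.96]
scene f [-0.38 -0.73]
scene j [-0.61 -1.43]
scene e [-0.69 -1.18]
scene g [-1.11 -1.43]
scene t [-1.53  1.12]
```

View pics/ov_top.png

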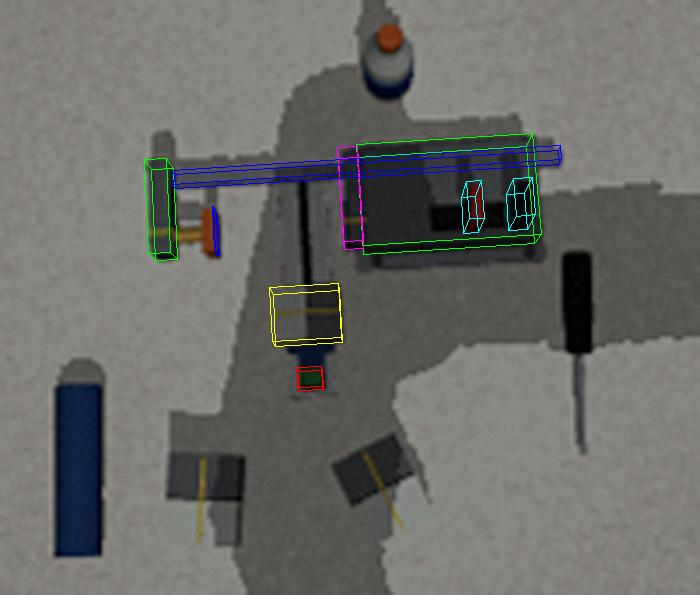

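View pics/ov_scene.png

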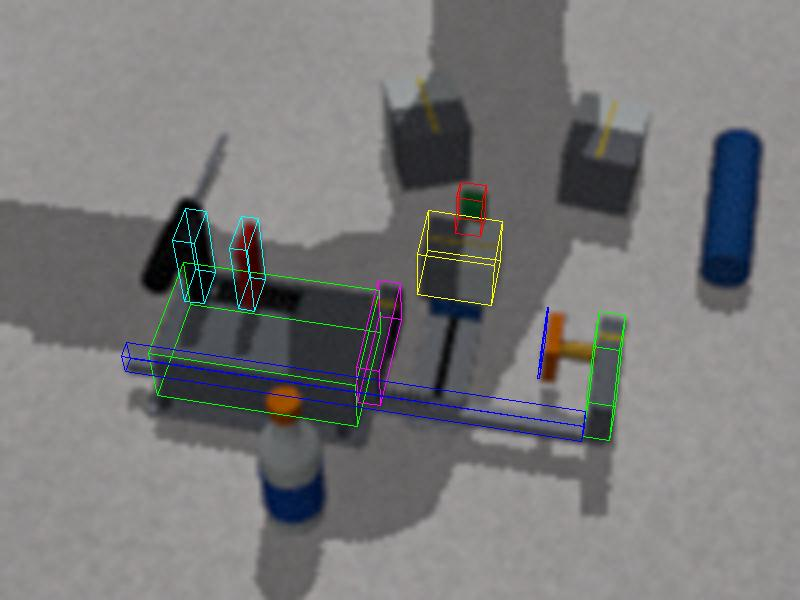

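```bash
sed -i 's/,("top","t",(285.9,173.7))//; s/("scene","t",(222.2,186.8))/("scene","t",(222.4,188.2))/' fit.py; python3 fit.py; python3 - <<'E'
import cv2
a=cv2.imread("pics/ov_top.png");b=a[130:400,140:560];cv2.imwrite("pics/ov_top2.png",cv2.resize(b,None,fx=1.9,fy=1.9))
E
```

```text
[ 5.70724e+02  6.73740e+01  4.70000e-02  1.62030e+01  7.30110e+01
 -1.60000e+00] yaw 2.6692366473084257
top f [-1.55 -0.55]
top j [-0.98 -0.72]
top e [-1.29 -0.54]
top g [-0.98 -0.36]
scene f [ 0.1  -0.73]
scene j [-0.61 -1.37]
scene e [-0.72 -1.18]
scene g [-1.09 -1.43]
scene t [-1.21 -0.36]
```

View pics/ov_top2.png

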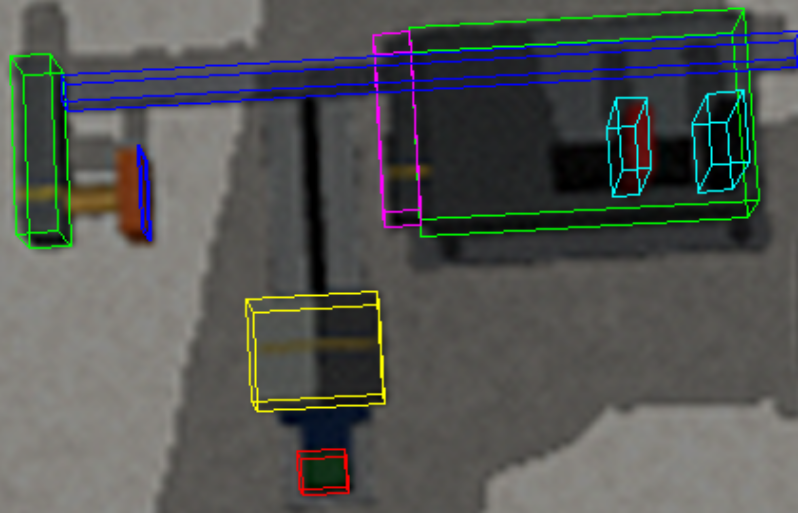

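View pics/ov_scene.png

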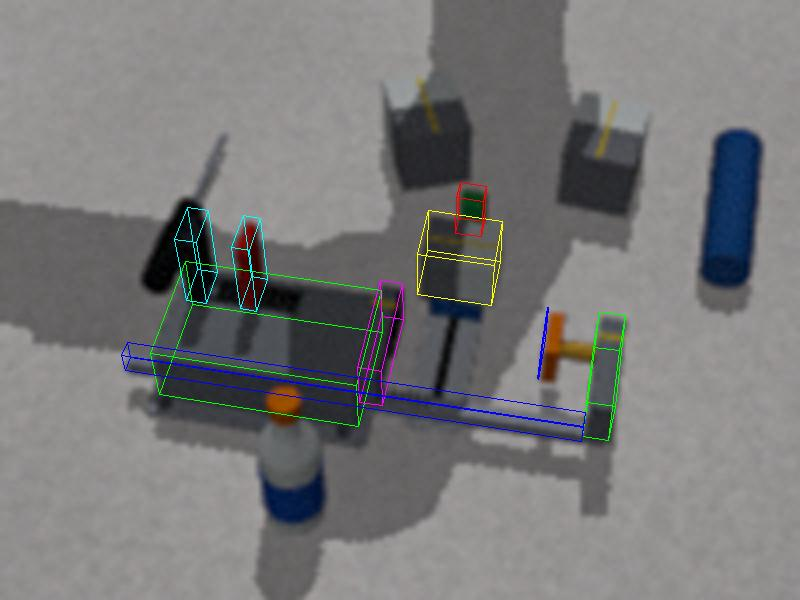

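```bash
cat > fit2.py <<'E'
import re
s=open("fit.py").read()
s=s.replace("def r(v): return np.concatenate([proj(n,W(v[:3],P(k,v[3:])))-np.array(q)-(-.0) for n,k,q in obs])",
"def r(v):\n  o={'top':v[6:8],'scene':v[8:10]}\n  return np.concatenate([proj(n,W(v[:3],P(k,v[3:6])))-np.array(q)+.375+o[n] for n,k,q in obs]+[v[6:]*.3,[v[5]*.3]])")
s=s.replace("[650,0,0,10,60,0],","[650,0,0,10,60,0,0,0,0,0],").replace("[10,10,.1,10,10,10]","[10,10,.1,10,10,10,1,1,1,1]").replace("zip(obs,s.fun.reshape","zip(obs,s.fun[:2*len(obs)].reshape").replace("v[3:]\n","v[3:6]\n")
open("fit3.py","w").write(s)
E
python3 fit2.py; python3 fit3.py
```

```text
[ 5.69339e+02  6.54520e+01  3.80000e-02  1.47600e+01  7.19030e+01
 -7.69000e-01  5.72000e-01 -7.80000e-02  5.27000e-01  9.71000e-01] yaw 2.152615044782845
top f [0.09 0.35]
top j [ 0.12 -0.28]
top e [-0.2  -0.12]
top g [-0.06  0.07]
scene f [0.49 0.02]
scene j [ 0.15 -0.16]
scene e [0.08 0.05]
scene g [-0.14 -0.16]
scene t [-0.71  0.17]
```

The enclosure candidates in the top view are (236,208) on the blue carriage, and loose ones at (210,262) and (257,260). The one on the carriage is in line with the jaws and is the smallest (about 18 px, against 27 to 31 px), as the crop confirms. Fitted clamp pose: x 569, y 65, yaw about 2.3°. The carriage needs about 72 mm of travel, which is within the stated 45–75 mm.

```bash
cat >> h.py <<'E'
V=np.array([569.4,65.4,np.radians(2.3)])
YAW=2.3
E
python3 - <<'E'
from h import *
g=W(V,(-124,0,0)); print(g)
O=[180,0,-90+YAW]
grip(50,25)
goto([g[0],g[1],150],O)
move_l([g[0],g[1],80],speed=150)
for n,b in(("top",(150,130,350,280)),("scene",(160,100,360,250))): save(n,get_image(n),n+"1",b,4)
o=get_obs();print(o["t"],o["tcp_pos"],o["grip_width"],o["wrist_force"])
E
```

```text
[445.49989501  60.42365773   0.        ]
4.475 [446.88564982  60.28731811  81.28811564] 49.681542279460125 [ 0.08472078 -0.57088133  0.38056942]
```

View pics/top1.png

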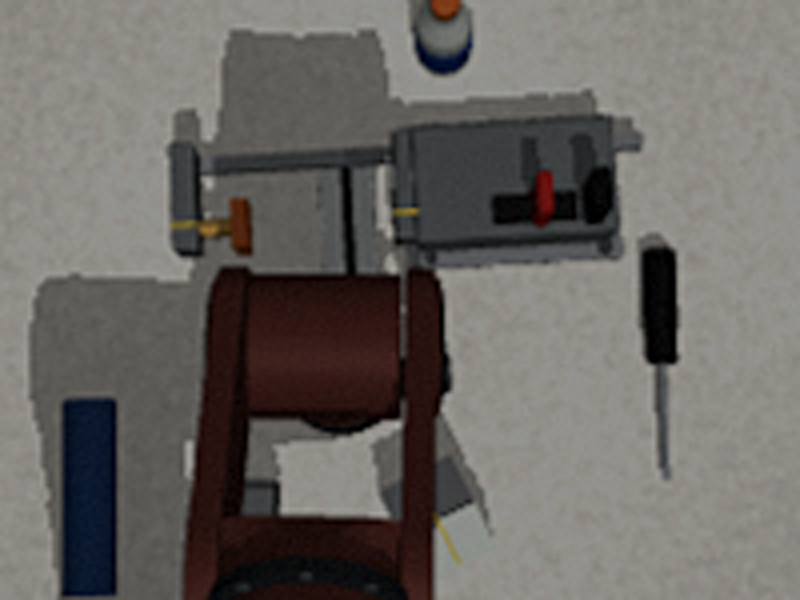

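View pics/scene1.png

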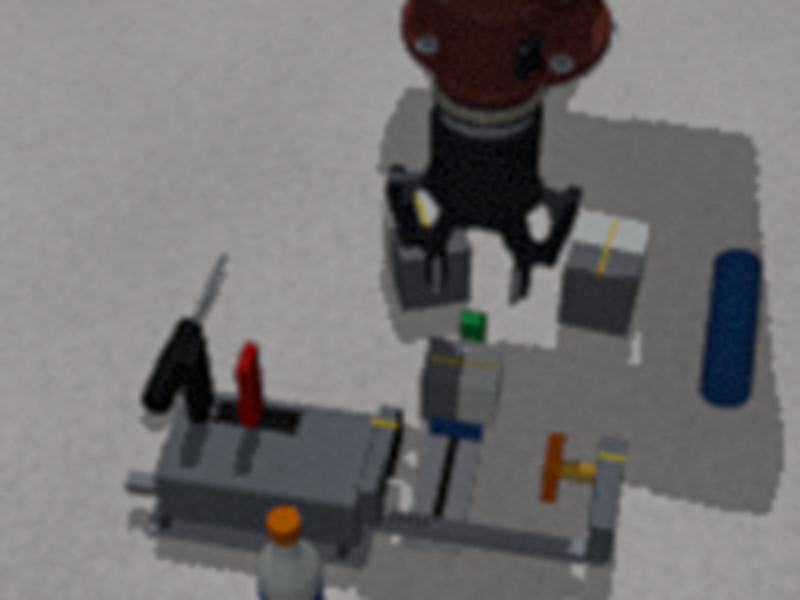

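```bash
python3 - <<'E'
from h import *
g=W(V,(-124,0,0))
move_l([g[0],g[1],32],speed=80)
o=get_obs();print(o["tcp_pos"],o["wrist_force"])
w=grip(0,20);o=get_obs();print(w,o["grip_width"],o["tcp_pos"],o["wrist_force"],o["t"])
for n,b in(("scene",(200,130,360,250)),): save(n,get_image(n),n+"2",b,5)
E
```

```text
[445.81214112  60.42744411  32.17243944] [-0.02476695 -0.73947994 -0.28366484]
False 19.707114243868467 [446.56686788  58.23791476  32.95589869] [-0.3729653  -8.60066259  1.55046062] 5.5917
```

View pics/scene2.png

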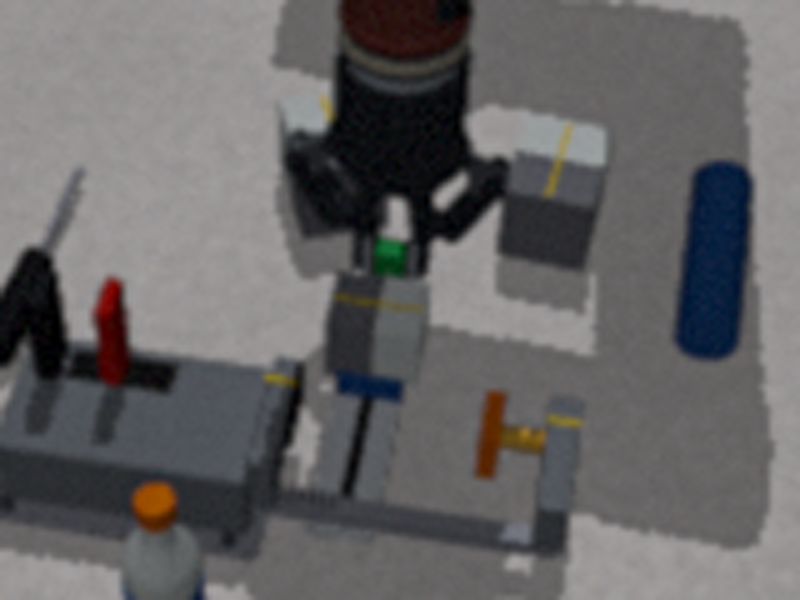

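```bash
python3 - <<'E'
from h import *
p=get_obs()["tcp_pos"].copy();print(p)
z=32.5
move_l([p[0],p[1],z],speed=50)
a=V[2];d=np.array([np.cos(a),np.sin(a)])
for s in(30,60,70):
    q=p[:2]+d*s; move_l([q[0],q[1],z],speed=80)
    o=get_obs();print(s,o["tcp_pos"]-[p[0],p[1],z],o["wrist_force"],o["t"])
wait(0.3)
o=get_obs();print(o["tcp_pos"]-p,o["wrist_force"])
for n,b in(("scene",(200,150,360,270)),("top",(170,140,330,260))): save(n,get_image(n),n+"3",b,5)
E
```

```text
[446.5779118   58.23668264  32.95380955]
30 [31.2269252   1.328846    0.42636915] [2.05058038 0.96750223 2.54390178] 6.4167
60 [60.66728801  2.65718358  0.44105106] [2.27308026 1.6446545  3.7492689 ] 6.9417
70 [70.38230519  3.09112268  0.40068683] [1.77719469 3.2442832  5.09408299] 7.2167
[ 7.01293277e+01  3.09621600e+00 -3.69124009e-02] [1.24109966 2.86946543 4.54603585]
```

View pics/scene3.png

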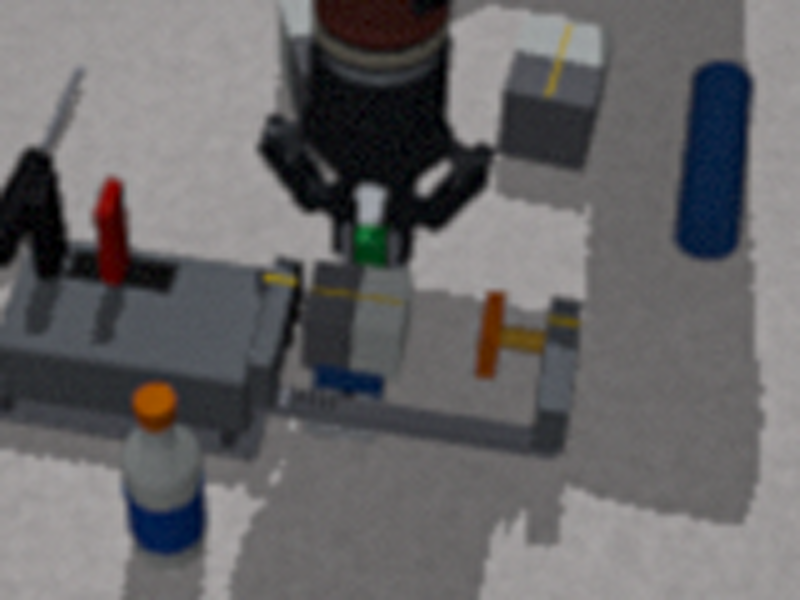

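View pics/top3.png

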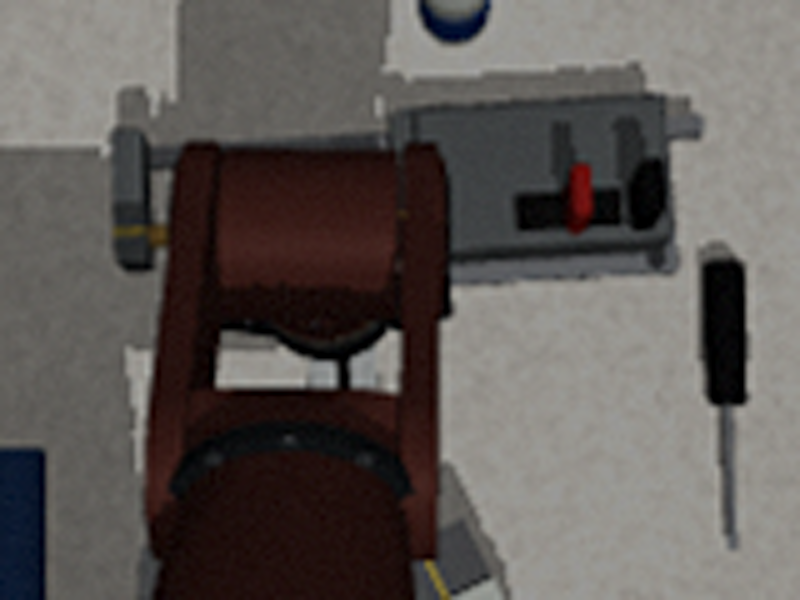

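```bash
python3 - <<'E'
from h import *
p=get_obs()["tcp_pos"].copy()
grip(45); o=get_obs();print(o["tcp_pos"],o["wrist_force"])
q=o["tcp_pos"]
move_l([q[0],q[1],140],speed=150)
move_l([q[0]-60,q[1]-230,200],speed=300)
ims={}
for n,b in(("scene",(220,170,340,260)),("top",(180,140,300,230))):
    im=get_image(n);save(n,im,n+"4",b,6);cv2.imwrite(f"pics/raw4_{n}.png",im[:,:,::-1])
print(get_obs()["t"])
E
```

```text
[515.31927238  60.80945986  31.68795116] [ 0.31925897 -0.59975066 -0.07165814]
9.9167
```

View pics/scene4.png

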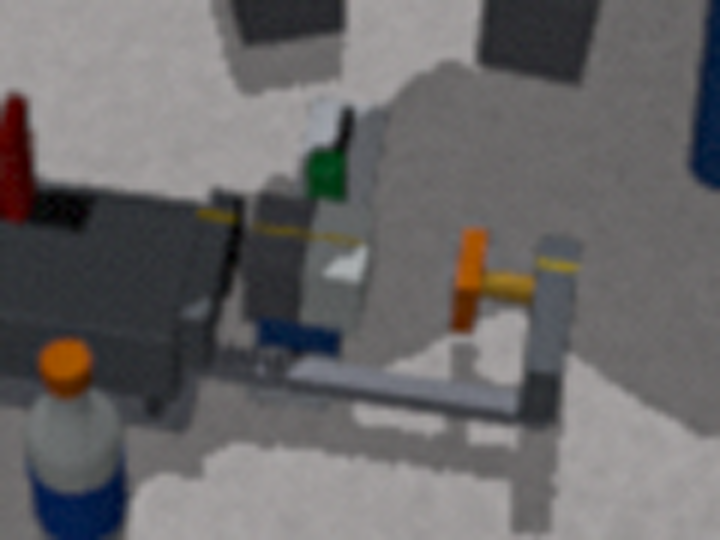

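View pics/top4.png

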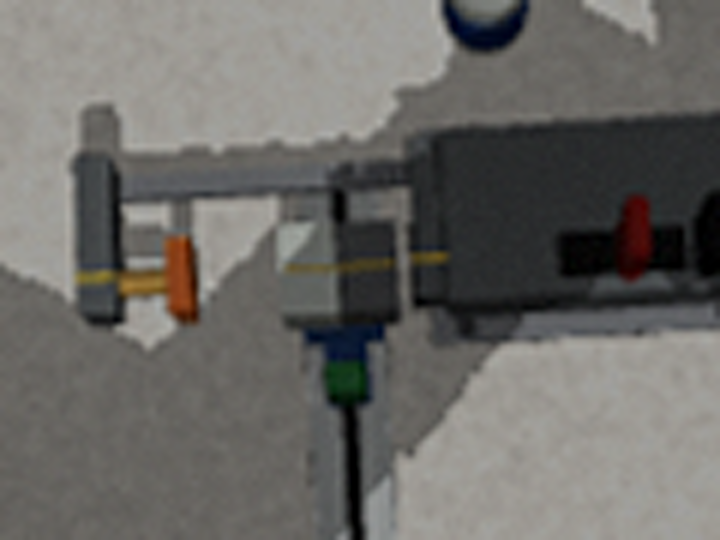

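```bash
python3 - <<'E'
from h import *
v=np.array([569.4,63.3,np.radians(2.3)])
for n,u in(("top",340),("scene",308)):
    f=6;b={"top":(180,140),"scene":(220,170)}[n]
    P=lambda X:(proj(n,W(v,X))-b+.5)*f-.5
    A,B=P((0,-42,68)),P((0,115,68))
    for d in(-2,0,2):
        E=P((d,0,63)); print(n,d,A,B,E,E[1]-(A[1]+(B[1]-A[1])*(E[0]-A[0])/(B[0]-A[0])))
E
```

```text
top -2 [429.37459396 259.80360748] [ 98.59571322 277.23931502] [341.54050709 270.42865992] 5.995224053356196
top 0 [429.37459396 259.80360748] [ 98.59571322 277.23931502] [341.34468389 266.29359112] 1.8498332052796513
top 2 [429.37459396 259.80360748] [ 98.59571322 277.23931502] [341.14895833 262.16058402] -2.2934907924532126
scene -2 [212.94518825 208.51047968] [549.33849351 259.10092414] [302.11622296 225.32104885] 3.4000695901465576
scene 0 [212.94518825 208.51047968] [549.33849351 259.10092414] [301.36011707 228.59851416] 6.791246241045371
scene 2 [212.94518825 208.51047968] [549.33849351 259.10092414] [300.60209712 231.88427632] 10.191007592257534
```

```bash
python3 - <<'E'
from h import *
for n,roi in(("top",(190,175,260,192)),("scene",(250,200,320,218))):
    im=cv2.imread(f"pics/raw4_{n}.png").astype(float);x0,y0,x1,y1=roi
    yl=(np.minimum(im[...,2],im[...,1])-im[...,0])[y0:y1,x0:x1]
    for c in range(0,x1-x0):
        w=np.clip(yl[:,c]-12,0,None)
        if w.sum()>15: print(n,c+x0,round(float((w*np.arange(y0,y1)).sum()/w.sum()),2),round(w.sum()),end="; ")
    print()
E
```

```text
top 192 185.76 29; top 193 185.78 81; top 194 185.81 78; top 195 185.83 75; top 196 185.69 94; top 197 185.55 96; top 198 185.54 63; top 199 185.84 45; top 200 186.97 146; top 201 186.9 164; top 202 186.8 152; top 203 186.81 156; top 204 186.72 155; top 205 186.67 156; top 206 186.63 158; top 207 185.38 185; top 208 184.85 308; top 209 185.29 313; top 210 184.93 343; top 211 186.0 225; top 212 188.59 58; top 228 184.28 32; top 229 184.25 28; top 230 184.27 22; top 231 184.17 23; top 232 184.21 29; top 233 184.23 30; top 234 184.21 24; top 235 184.23 22; top 236 184.06 16; top 237 184.11 19; top 238 184.05 19; top 239 183.77 26; top 240 183.61 28; top 241 183.56 25; top 242 183.56 27; top 243 183.55 20; top 244 183.3 30; top 249 182.48 46; top 250 182.49 43; top 251 182.45 55; top 252 182.42 59; top 253 182.35 62; top 254 182.25 20; 
scene 253 205.2 40; scene 254 205.3 57; scene 255 205.38 63; scene 256 205.53 62; scene 257 205.69 51; scene 258 205.87 55; scene 259 206.0 17; scene 264 207.75 24; scene 265 208.0 26; scene 266 208.0 28; scene 267 208.0 35; scene 268 208.0 28; scene 269 208.2 20; scene 270 208.38 16; scene 271 208.75 20; scene 272 209.0 16; scene 273 209.0 17; scene 274 209.0 20; scene 275 209.2 30; scene 276 209.28 29; scene 277 209.44 18; scene 278 209.67 21; scene 296 215.31 131; scene 297 213.59 477; scene 298 212.76 649; scene 299 212.75 636; scene 300 212.87 322; scene 301 216.17 141; scene 302 216.21 149; scene 303 216.2 151; scene 304 216.21 150; scene 305 216.36 126; scene 306 216.47 118; scene 307 216.54 115; scene 308 216.53 79; scene 309 213.35 23; scene 310 213.43 75; scene 311 213.58 76; scene 312 213.69 78; scene 313 213.79 90; scene 314 214.07 91; scene 315 214.2 60;
```

The enclosure line is about 1 mm short in both views (top 0.73 px, scene 0.86 px). I'll regrip and nudge it.

```bash
python3 - <<'E'
from h import *
O=[180,0,-90+YAW]
goto([516.6,61.2,110],O)
move_l([516.6,61.2,32.5],speed=120)
grip(0,20);wait(.2);o=get_obs();p=o["tcp_pos"].copy();print(o["grip_width"],p,o["wrist_force"])
for i,t in enumerate((1.2,1.8)):
    move_l([516.6+t,61.2,32.5],speed=15);o=get_obs();print(o["tcp_pos"]-p,o["wrist_force"])
    if (o["tcp_pos"]-p)[0]>0.85: break
wait(.2);o=get_obs();print(o["tcp_pos"]-p)
grip(45);o=get_obs();q=o["tcp_pos"];print(q)
move_l([q[0],q[1],140],speed=150)
move_l([q[0]-60,q[1]-230,200],speed=300)
def lines(n):
    im=get_image(n);cv2.imwrite(f"pics/raw5_{n}.png",im[:,:,::-1]);im=im.astype(float)
    yl=np.minimum(im[...,0],im[...,1])-im[...,2]
    def cen(x0,x1,y0,y1):
        w=np.clip(yl[y0:y1,x0:x1]-12,0,None);Y,X=np.mgrid[y0:y1,x0:x1];return (w*X).sum()/w.sum(),(w*Y).sum()/w.sum()
    return cen
c=lines("top");print([np.round(c(*r),2) for r in((249,254,179,187),(192,198,182,190),(230,245,179,189))])
c=lines("scene");print([np.round(c(*r),2) for r in((253,259,202,210),(309,316,210,217),(264,279,205,213))])
print(get_obs()["t"])
E
```

```text
19.204610137722025 [517.69498562  61.37255904  33.73173228] [0.03409423 1.37310477 6.65870997]
[ 1.19380302e+00  5.57778278e-02 -1.60973672e-04] [-0.6936759   1.49270553  6.00154784]
[1.16316427e+00 6.71504384e-02 1.11023115e-03]
[517.31576551  61.13836659  32.04570361]
[array([251.15, 182.44]), array([194.9 , 185.74]), array([236.96, 183.49])]
[array([255.57, 205.49]), array([312.29, 213.76]), array([270.73, 208.95])]
14.9917
```

```bash
cat >> h.py <<'E'
V=np.array([569.4,63.3,np.radians(2.6)])
YAW=2.6
ZP=84.
def at(y,z=ZP): w=W(V,(0,y,z)); return [float(k) for k in w]
def cy(p): return float(-(p[0]-V[0])*np.sin(V[2])+(p[1]-V[1])*np.cos(V[2]))
def fy(o): f=o["wrist_force"];return float(-f[0]*np.sin(V[2])+f[1]*np.cos(V[2]))
def st(l=""):
    o=get_obs();print(l,"cy %.2f F %.2f fx %.1f fz %.1f z %.1f t %.2f"%(cy(o["tcp_pos"]),fy(o),o["wrist_force"][0],o["wrist_force"][2],o["tcp_pos"][2],o["t"]));return o
E
python3 - <<'E'
from h import *
j0=get_obs()["joint_pos"]
for yw in(YAW,YAW-180):
    print(yw,solve_ik(at(-105,170),[180,0,yw]))
print(j0)
E
```

```text
2.6 [-1.11275567e+01  9.91508311e+00  1.02289720e+02 -2.54444375e-14
  6.77951968e+01 -1.37275567e+01]
-177.4 None
[-2.83936604e+01 -2.84357185e+00  1.12440890e+02  2.97545135e-02
  7.05299030e+01  5.91964285e+01]
```

```bash
python3 - <<'E'
from h import *
O=[180,0,YAW]
grip(0,30)
goto(at(-105,170),O)
move_l(at(-105),speed=120)
wait(.2)
o=st("free");f0=fy(o);print(get_obs()["grip_width"])
for y in(-110,-114,-117,-119,-121,-123):
    move_l(at(y),speed=40); o=st(y)
    if fy(o)-f0>2.0: break
for n,b in(("scene",(180,130,340,250)),("top",(180,120,340,240))): save(n,get_image(n),n+"6",b,5)
E
```

```text
free cy -105.21 F 0.13 fx 0.3 fz 0.3 z 85.2 t 17.73
0.01324820652663374
-110 cy -110.36 F -0.15 fx -0.7 fz -0.5 z 84.3 t 18.00
-114 cy -114.27 F 0.96 fx -0.4 fz -1.1 z 84.0 t 18.25
-117 cy -117.16 F -0.33 fx -0.3 fz -1.0 z 84.0 t 18.50
-119 cy -119.08 F 0.52 fx 1.1 fz -0.8 z 84.0 t 18.75
-121 cy -121.09 F 1.28 fx -0.1 fz -0.2 z 84.0 t 19.00
-123 cy -122.57 F 2.93 fx 0.2 fz 0.8 z 84.0 t 19.25
```

View pics/scene6.png

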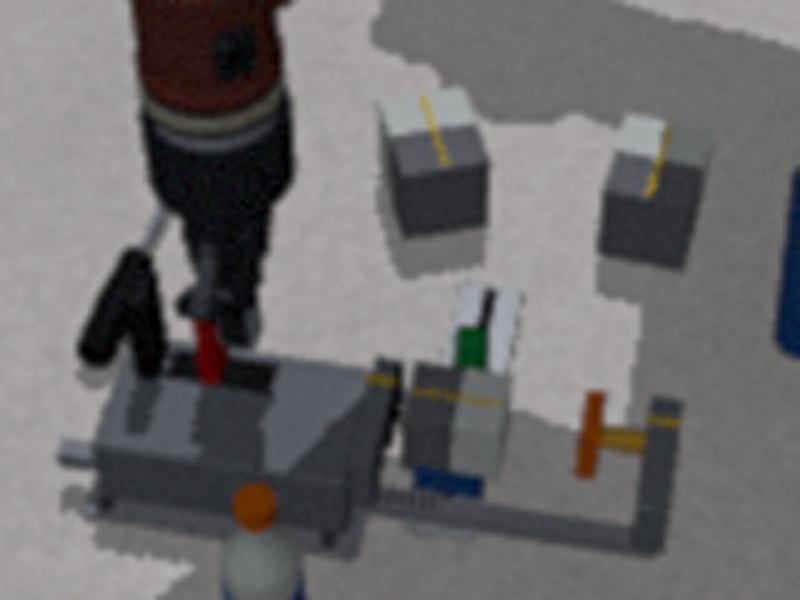

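View pics/top6.png

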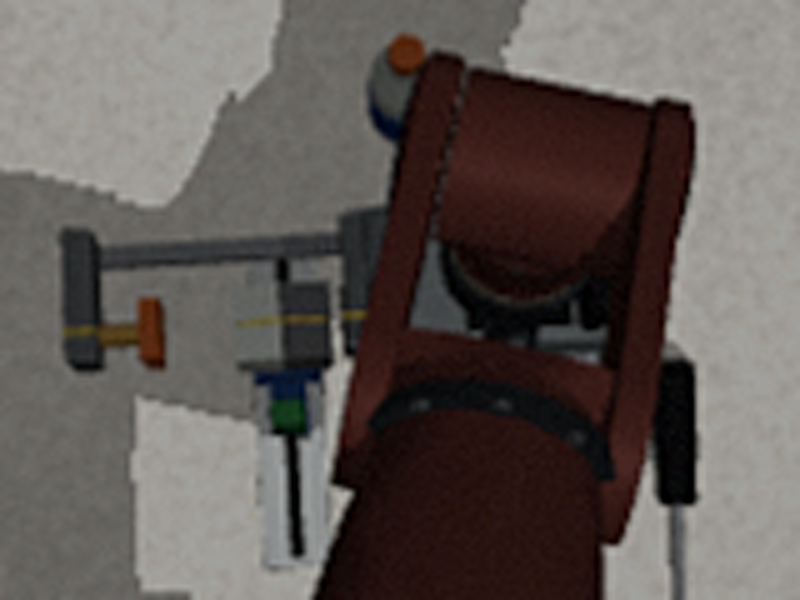

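```bash
cat >> h.py <<'E'
def jawv():
    im=get_image("scene").astype(float)
    return im
def squeeze(y0,y1,step,fmax,speed=40):
    y=y0
    while y>y1+1e-6:
        y=max(y-step,y1); move_l(at(y),speed=speed); o=st("%.1f"%y)
        if fy(o)>fmax: print("fmax");break
    return y
E
python3 - <<'E'
from h import *
squeeze(-123,-143,4,14)
for n,b in(("scene",(180,130,340,250)),): im=get_image(n);save(n,im,n+"7",b,5);cv2.imwrite("pics/raw7.png",im[:,:,::-1])
E
```

```text
-127.0 cy -126.48 F 5.43 fx -0.3 fz 0.5 z 84.0 t 19.60
-131.0 cy -130.26 F 5.53 fx -0.8 fz 1.2 z 84.0 t 19.85
-135.0 cy -134.07 F 6.00 fx -0.1 fz 1.4 z 84.0 t 20.10
-139.0 cy -137.94 F 6.75 fx -0.8 fz 1.8 z 84.0 t 20.35
-143.0 cy -141.58 F 7.82 fx 0.0 fz 1.1 z 84.0 t 20.60
```

View pics/scene7.png

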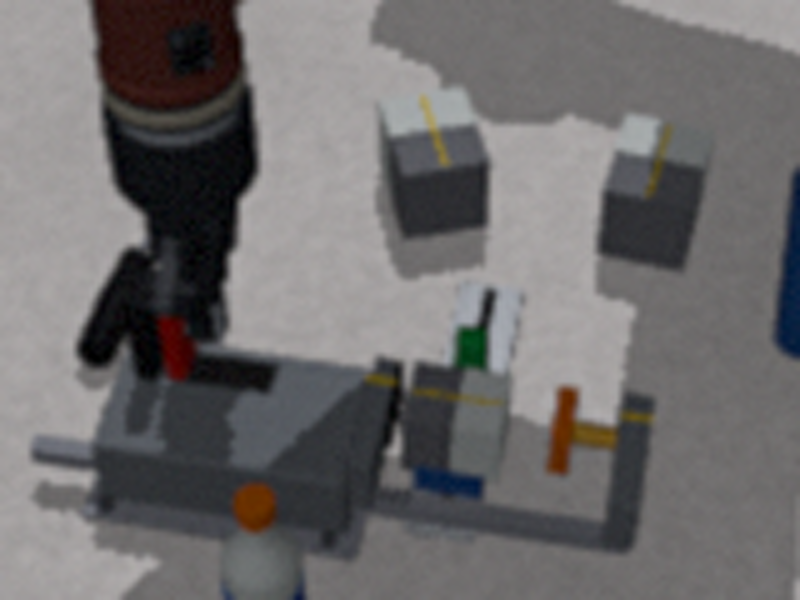

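```bash
cat >> h.py <<'E'
from scipy.optimize import brentq
def measure(im):
    """jaw mark, pad from the scene picture; y in clamp mm, referred to the fixed mark"""
    im=im.astype(float);yl=np.minimum(im[...,0],im[...,1])-im[...,2]
    w=np.zeros_like(yl);w[202:209,252:260]=np.clip(yl[202:209,252:260]-12,0,None)
    Y,X=np.mgrid[:384,:512];fu=(w*X).sum()/w.sum()
    off=fu-proj("scene",W(V,(0,-42,68)))[0]
    inv=lambda u,x,z:brentq(lambda y:proj("scene",W(V,(x,y,z)))[0]+off-u,-60,200)
    # orange pad
    o=(im[...,0]>1.8*im[...,1])&(im[...,0]-im[...,2]>60)&(X>265)&(X<325)&(Y>195)&(Y<235)
    n,l,s,c=cv2.connectedComponentsWithStats(o.astype(np.uint8))
    if n<2: pad=None
    else:
        i=1+np.argmax(s[1:,4]);m=l==i;pad=c[i]
    # jaw mark: yellow right of pad, above
    w=np.zeros_like(yl);x0=int(pad[0])+7;w[205:219,x0:x0+16]=np.clip(yl[205:219,x0:x0+16]-15,0,None)
    # keep the topmost yellow (mark): columns with highest
    n,l,s,c=cv2.connectedComponentsWithStats((w>8).astype(np.uint8))
    k=[i for i in range(1,n) if s[i,4]>=3]
    out=[]
    for i in k:
        q=w*(l==i);u,v=(q*X).sum()/q.sum(),(q*Y).sum()/q.sum();out.append((round(float(u),2),round(float(v),2),int(s[i,4]),round(130-inv(u,0,68),1)))
    return dict(fu=round(float(fu),2),off=round(float(off),2),pad=np.round(pad,2),pady=round(inv(pad[0],0,47),1),marks=out)
E
python3 - <<'E'
from h import *
for f in("pics/raw5_scene.png","pics/raw7.png"): print(measure(cv2.imread(f)[:,:,::-1]))
E
```

```text
{'fu': 255.7, 'off': 0.64, 'pad': array([297.69, 216.31]), 'pady': 77.7, 'marks': [(312.43, 213.77, 14, 13.3), (305.77, 216.87, 17, 31.6)]}
{'fu': 255.81, 'off': 0.75, 'pad': array([292.05, 215.88]), 'pady': 61.4, 'marks': [(306.77, 212.9, 9, 29.1), (300.42, 216.94, 13, 46.6)]}
```

```bash
python3 - <<'E'
from h import *
move_l(at(-119),speed=80);st("rel");print(measure(get_image("scene")))
squeeze(-119,-143,6,16)
im=get_image("scene");print(measure(im))
move_l(at(-119),speed=80);st("rel");print(measure(get_image("scene")))
save("scene",im,"scene8",(180,130,340,250),5)
E
```

```text
rel cy -119.18 F -0.09 fx 0.3 fz 0.8 z 84.1 t 21.10
{'fu': 255.93, 'off': 0.88, 'pad': array([292.05, 215.88]), 'pady': 61.1, 'marks': [(307.04, 212.92, 9, 28.7), (300.39, 216.95, 13, 47.0)]}
-125.0 cy -125.24 F 1.32 fx 0.1 fz 0.5 z 84.0 t 21.45
-131.0 cy -130.58 F 4.65 fx -0.1 fz 1.2 z 84.0 t 21.75
-137.0 cy -136.12 F 6.65 fx 0.1 fz 1.2 z 84.0 t 22.05
-143.0 cy -141.58 F 7.47 fx 0.5 fz 2.3 z 84.0 t 22.35
{'fu': 255.84, 'off': 0.78, 'pad': array([287.76, 215.27]), 'pady': 49.2, 'marks': [(302.49, 212.32, 9, 41.0), (295.88, 216.23, 19, 59.3)]}
rel cy -119.17 F -0.18 fx 0.5 fz 0.3 z 84.0 t 22.85
{'fu': 255.92, 'off': 0.86, 'pad': array([287.8 , 215.23]), 'pady': 49.1, 'marks': [(302.45, 212.35, 10, 41.3), (295.88, 216.28, 19, 59.5)]}
```

View pics/scene8.png

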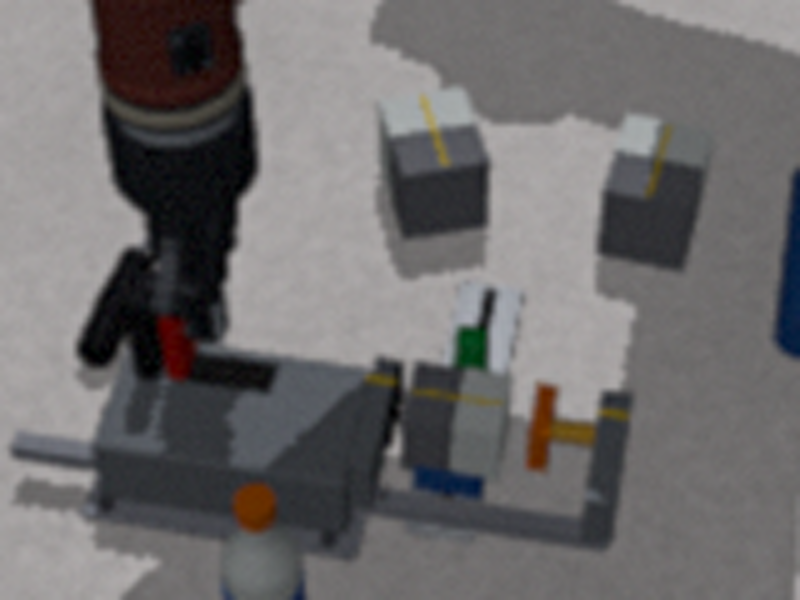

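```bash
python3 - <<'E'
from h import *
squeeze(-119,-144,5,13.5)
im=get_image("scene");print(measure(im))
save("scene",im,"scene9",(220,170,340,260),6)
E
```

```text
-124.0 cy -124.21 F 2.66 fx 0.1 fz 0.2 z 84.0 t 23.18
-129.0 cy -128.89 F 3.60 fx 0.6 fz 0.6 z 84.0 t 23.45
-134.0 cy -133.14 F 5.75 fx -1.0 fz 0.8 z 84.0 t 23.73
-139.0 cy -137.82 F 6.97 fx -0.3 fz 0.8 z 84.0 t 24.00
-144.0 cy -141.56 F 10.00 fx 0.9 fz 1.3 z 84.0 t 24.27
{'fu': 255.78, 'off': 0.72, 'pad': array([283.36, 214.7 ]), 'pady': 36.9, 'marks': [(298.06, 211.68, 10, 53.1), (291.5, 215.6, 16, 71.3)]}
```

View pics/scene9.png

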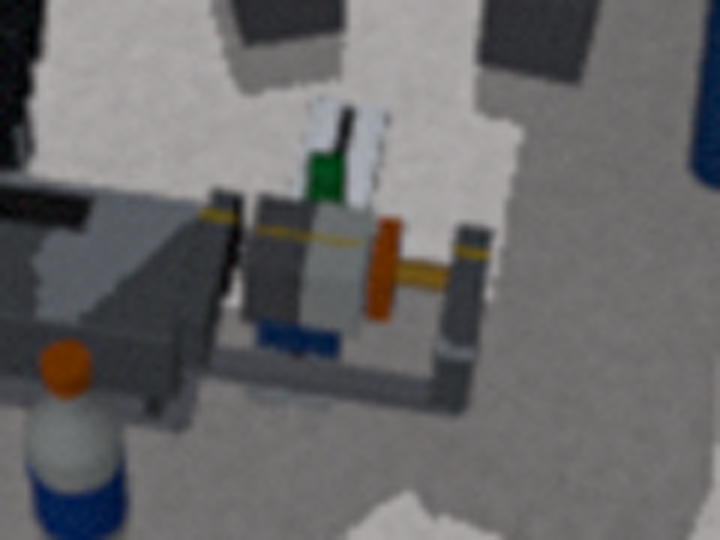

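```bash
python3 - <<'E'
from h import *
move_l(at(-119),speed=80);st("rel")
squeeze(-119,-131,6,13.5)
squeeze(-131,-143.3,3,13.5,30)
wait(.2);st()
im=get_image("scene");print(measure(im))
save("scene",im,"scene10",(220,170,340,260),6)
E
```

```text
rel cy -119.26 F -0.42 fx 0.3 fz -0.3 z 84.1 t 24.78
-125.0 cy -125.36 F 2.22 fx -0.8 fz 0.3 z 84.1 t 25.08
-131.0 cy -130.68 F 5.57 fx -0.3 fz 1.1 z 84.1 t 25.38
-134.0 cy -133.06 F 5.92 fx 0.6 fz 1.2 z 84.1 t 25.63
-137.0 cy -135.70 F 6.47 fx 1.0 fz 1.5 z 84.1 t 25.88
-140.0 cy -138.46 F 7.94 fx -0.2 fz 2.3 z 84.1 t 26.13
-143.0 cy -141.03 F 9.08 fx 0.7 fz 3.1 z 84.1 t 26.38
-143.3 cy -141.11 F 9.97 fx 0.7 fz 2.5 z 84.1 t 26.63
 cy -141.09 F 10.11 fx 0.5 fz 2.3 z 84.1 t 26.83
{'fu': 255.82, 'off': 0.76, 'pad': array([280.53, 214.35]), 'pady': 28.7, 'marks': [(294.28, 211.19, 8, 63.7), (288.04, 215.1, 12, 81.0)]}
```

View pics/scene10.png

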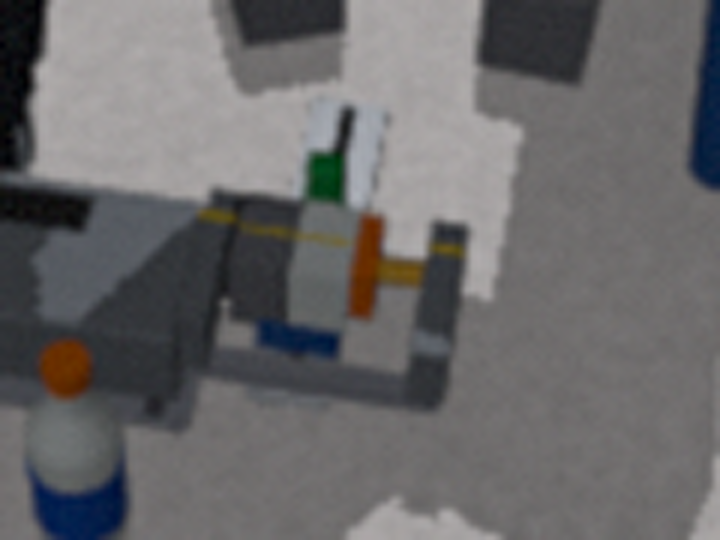

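```bash
python3 - <<'E'
from h import *
move_l(at(-119),speed=60);st("rel")
im=get_image("scene");print(measure(im))
squeeze(-119,-128,4.5,13)
squeeze(-128,-137,1.5,13,20)
wait(.2);st()
im=get_image("scene");print(measure(im))
save("scene",im,"scene11",(220,170,340,260),6)
E
```

```text
rel cy -119.46 F -1.07 fx 0.2 fz 0.1 z 84.0 t 27.44
{'fu': 255.9, 'off': 0.84, 'pad': array([280.54, 214.19]), 'pady': 28.5, 'marks': [(294.37, 211.2, 8, 63.6), (288.22, 215.12, 14, 80.8)]}
-123.5 cy -123.60 F 2.07 fx -0.3 fz 0.6 z 83.9 t 27.76
-128.0 cy -127.70 F 3.90 fx -0.5 fz 0.6 z 83.9 t 28.02
-129.5 cy -128.32 F 7.33 fx 0.4 fz 1.0 z 83.9 t 28.27
-131.0 cy -129.17 F 8.76 fx 0.1 fz 1.3 z 84.0 t 28.52
-132.5 cy -130.22 F 9.71 fx -0.0 fz 1.0 z 83.9 t 28.77
-134.0 cy -131.30 F 10.84 fx 0.4 fz 1.6 z 83.9 t 29.02
-135.5 cy -132.43 F 11.35 fx 0.0 fz 2.1 z 83.9 t 29.27
-137.0 cy -133.52 F 11.29 fx 0.3 fz 2.0 z 83.9 t 29.52
 cy -133.52 F 12.41 fx -0.7 fz 1.9 z 83.9 t 29.73
{'fu': 255.83, 'off': 0.78, 'pad': array([280.56, 214.31]), 'pady': 28.8, 'marks': [(292.84, 210.95, 8, 67.7), (287.38, 215.01, 7, 82.9)]}
```

View pics/scene11.png

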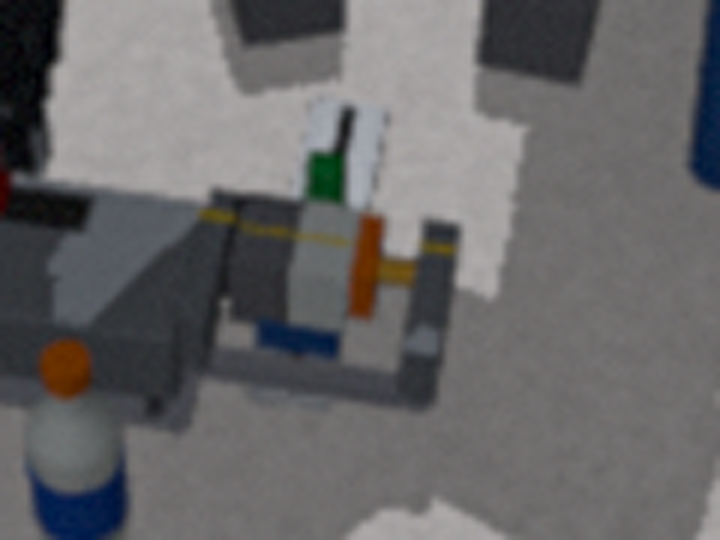

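```bash
python3 - <<'E'
from h import *
squeeze(-137,-140.3,1.65,15.5,15)
wait(.4);fs=[]
for _ in range(6): fs.append(fy(get_obs()));wait(.03)
st("meanF %.2f"%np.mean(fs))
im=get_image("scene");print(measure(im));print(measure(get_image("scene")))
save("scene",im,"scene12",(180,130,340,250),5)
im=get_image("top");save("top",im,"top12",(170,130,330,250),5)
E
```

```text
-138.7 cy -134.74 F 13.51 fx -0.2 fz 2.2 z 83.9 t 30.03
-140.3 cy -135.96 F 14.85 fx -0.4 fz 3.3 z 84.0 t 30.29
meanF 14.55 cy -135.98 F 13.85 fx 0.5 fz 3.0 z 84.0 t 30.89
{'fu': 255.89, 'off': 0.83, 'pad': array([280.51, 214.15]), 'pady': 28.5, 'marks': [(291.8, 210.84, 7, 70.8), (287.0, 214.95, 3, 84.1)]}
{'fu': 255.86, 'off': 0.8, 'pad': array([280.59, 214.35]), 'pady': 28.8, 'marks': [(291.8, 210.83, 7, 70.7), (287.0, 214.9, 3, 84.0)]}
```

View pics/scene12.png

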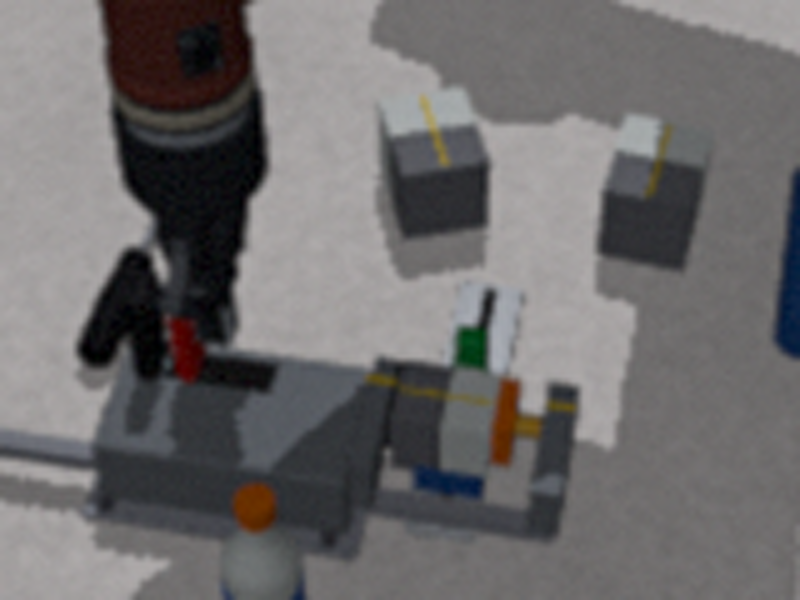

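View pics/top12.png

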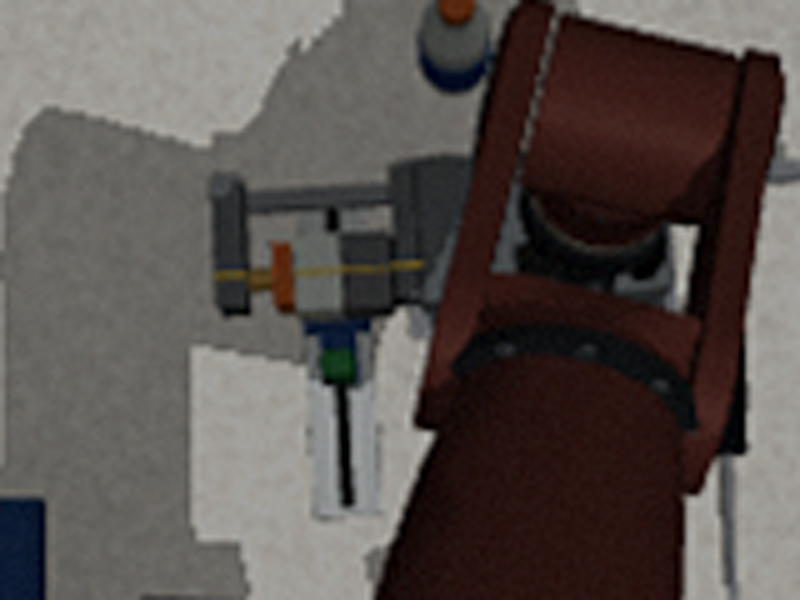

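```bash
python3 - <<'E'
from h import *
st("before");sign_off()
E
```

```text
before cy -135.94 F 14.21 fx -0.2 fz 2.6 z 83.9 t 31.04
the job is handed in; nothing more can be done
```

The job is done and handed in at 31 s. The enclosure is pressed against the fixed jaw, and the arm is still holding the trigger squeezed.

- **Carriage:** I pinched the green grip and slid the carriage about 71 mm. The first look showed the enclosure about 1 mm short of centre, so I regripped it once and nudged it. After that, the yellow lines agreed to about 0.3 mm in both camera views.
- **Squeezing:** I pushed the trigger with the closed fingers for four full squeezes, then a partial fifth that I am holding. By the pictures, the jaw went from about 13 to 71 mm.
- **Pad:** The three estimates of how far the pad is pushed in do not quite agree. The picture says 9.1 mm, the wrist force (about 14.5 N) says about 8 mm, and the trigger travel says about 10 mm. All three are inside the proper hold of 5–14 mm.
- **Surroundings:** Nothing else looked moved in the last pictures. The largest push I measured on the trigger was about 15 N.

The initial camera fit put the clamp about 2 mm off in y. I noticed this when the gripper closed on the grip and corrected it before working the trigger.

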